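Put the middle-size lamp away unbroken

TASK

Of the three twin-tube glass lamps lying on the sloping rests, take the middle-length one, holding the glass gently, and lay it down softly, flat on the floor of the open drawer: do not squeeze it hard, press it or drop it. Let go of it, then push the drawer fully shut without slamming it. Leave the other two lamps and everything else on the bench as they are.

Things in the scene. Friction and masses are not known exactly. Their poses are not given: they have to be found in the camera images.
- lamp_mid: 145 x 36 x 16 mm lamp, 90 g: two white glass tubes side by side, white plastic cap (30 mm long, 20 thick, flush below) at one end. Lies on its sloping rest. Origin: centre of underside; x across its width, up the slope; y to the cap; z out of its upper face. Put this one away. Grip 20-30 N at mid-length; glass breaks above 45 N a finger, if dropped over 15 mm or pressed over 30 N.
- lamp_short: 110 x 36 x 16 mm lamp, 70 g: two white glass tubes side by side, white plastic cap (30 mm long, 20 thick, flush below) at one end. Lies on its sloping rest. Origin: centre of underside; x across its width, up the slope; y to the cap; z out of its upper face. Leave alone.
- lamp_long: 180 x 36 x 16 mm lamp, 110 g: two white glass tubes side by side, white plastic cap (30 mm long, 20 thick, flush below) at one end. Lies on its sloping rest. Origin: centre of underside; x across its width, up the slope; y to the cap; z out of its upper face. Leave alone.
- rest_mid: fixed sloping rest of the middle-length lamp; the three look alike. Base 90 x 115 mm; two bearers 18 mm wide, 62 mm apart, carry the lamp across them, its underside's centre 60 mm above the bench. Bed rises 35 deg towards the rest's +x (away from the robot); lips 9 mm high at its low edge. Origin: under the base's centre; y along the lamp, z up.
- rest_short: fixed sloping rest of the short lamp; the three look alike. Base 90 x 115 mm; two bearers 18 mm wide, 62 mm apart, carry the lamp across them, its underside's centre 60 mm above the bench. Bed rises 35 deg towards the rest's +x (away from the robot); lips 9 mm high at its low edge. Origin: under the base's centre; y along the lamp, z up.
- rest_long: fixed sloping rest of the long lamp; the three look alike. Base 90 x 115 mm; two bearers 18 mm wide, 62 mm apart, carry the lamp across them, its underside's centre 60 mm above the bench. Bed rises 35 deg towards the rest's +x (away from the robot); lips 9 mm high at its low edge. Origin: under the base's centre; y along the lamp, z up.
- lampbox: grey steel one-drawer cabinet fixed to the bench, 260 (x) x 210 (y) x 85 mm high; the drawer comes out of its front, which faces its -x (roughly towards the robot). Origin: centre of its underside; z up.
- lampbox_drawer0 (a joint): opening of the drawer in m: 0 fully shut, 0.18 fully out; starts 0.15 to 0.18 open. Slides easily (1 N friction, slight damping), no latch or spring, stays where it is left; a push on the handle along the cabinet's +x shuts it.
- bed (a point): point on the drawer's inner floor, midway between the side walls, 70 mm behind the inside of the front wall, 22 mm above the bench; moves with the drawer. x into the cabinet, y across the drawer, z up. Inside, the drawer is 168 mm wide and 215 long; side walls stand 41 mm above the floor, the front panel 50 mm.
- lampbox_drawer0_handle (a point): middle of the drawer's steel bar handle, a level bar along y, 105 mm long, about 10 mm thick, 35 mm in front of the front panel, about 47 mm above the bench; moves with the drawer. Axes as the cabinet's.
- screwdriver: screwdriver with orange handle lying on the bench, about 200 mm long; bystander. Origin near its middle, on the bench.
- jar: clear jar with steel lid, 64 mm across, 75 mm high; bystander. Origin: centre of its base.
- spray: upright aluminium can, 56 mm across, 170 mm high; bystander. Origin: centre of its base.
- ballast: white metal ballast box, 154 x 40 x 28 mm, lying on the bench; bystander. Origin: centre of its underside, x along its length.
- drill: green and black cordless drill lying on its side, about 230 x 200 x 56 mm; bystander beyond the rests. Origin: on the bench under its motor barrel.
- tape_roll: brown roll of tape lying flat, 90 mm across, open in the middle, 25 mm high; bystander. Origin: centre of its underside.
Things that resemble listed ones, but are neither listed nor needed, are in the scene too. What is shaped like the lamp_mid but yellow is not meant.

How it is judged:
By the outcome, as a careful person would: the job done as asked, in the order asked, and still so for the second after the job is handed in, with the robot touching nothing.
It also fails if it takes over 64 s, if anything falls off the work surface, if the arm or the gripper's body presses on something with over 40 N, if the wrist force passes 120 N, or if a joint passes its speed limit or range.

ROBOT

A 6-joint arm with a two-finger parallel gripper is mounted at the origin on the work surface. World frame = base frame: x ahead of the robot, y to its left, z up, the work surface at z = 0. Lengths are in m, angles in rad, forces in N, time in s.
With the tool pointing down it reaches from about 0.35 to 0.775 m from the base axis. Payload 5.5 kg.
Tool frame: the origin (TCP) lies between the finger pads; the fingertips stand 19 mm ahead of it and the grasp point (between the pads) is the TCP; z points along the fingers, x is the direction in which the jaws open and shut, and the axes are right-handed (so a half turn about z gives the same grasp; the last joint's range is limited). The gripper opens to 85 mm and grips with 20 to 120 N. Pads are 22 mm wide; open, the fingers measure 114 mm over their backs; the gripper's body (76 mm by 85 mm) begins 54 mm behind the grasp point. The pads swing forward as they close: fully open they stand 13 mm farther back than shut.
Start: joints at [-1.243, 0.313, 0.046, 1.304, 0, 1.431], TCP at [0.259, -0.513, 0.25] pointing down, gripper open.
Joint ranges: [-2.76, 2.76], [-0.86, 1.69], [-1.03, 1.26], [-2.2, 2.34], [-1.47, 1.5], [-3.14, 3.14]. Speed limits (rad/s): [2.57, 2.57, 3.14, 3.14, 3.14, 3.14].

INTERFACE

Orientations are given as a unit quaternion [w, x, y, z].
In Python, from workcell import env gives the robot as it stands. The module is installed in compiled form; this text tells all that it offers.
- The arm moves only by the tool carry_out, never from a script. Its argument "steps" is a list of rows, each a list of 7 numbers: the gripper command: -1 is shut, 1 is fully open, values between are in proportion, then the shift along the tool's x, y, z in m, then the turn, a rotation vector about the tool's x, y, z in rad. A call has 1 to 20 rows; each row shifts and turns the commanded pose from where the row before left it, along the tool's axes as they then stand; what a row does not reach is not made up. A row lasts 1/8 s, in which the tool goes at most 62.5 mm and 10.7 degrees, less where a joint would pass 70% of its speed; a pose out of reach is approached as far as the arm can. A call with a gripper value outside its range is refused whole. The fingers move at their own pace and stop on an object; "grip_force" is the grip in N (left out, the last holds). Time passes only in rows, so rows that do not move let the fingers close. It gives the time, the measured TCP pose, the force and the opening at its end, in the units of the state.
- env.get_state(): the state, without advancing time (a new reading comes with each control period).
- env.read_camera(name): name is "scene" or "top" or "wrist"; returns a dict with "color" (480x640x3 uint8, red, green, blue), "K" (3x3 intrinsics, pixels), "R" (3x3) and "t" (3): a world point X has camera coordinates R X + t. Camera axes: x right, y down, z forward; pixel columns grow to the right and rows downward; lengths in m; the calibration is good to about 2 mm. A picture is of the moment at which its call begins. There is no depth.
- env.hand_in(): hands the job in, once; it reports no verdict.
The state is a dict: "clock": time; "joint_pos": joint angles; "qvel": joint speeds; "tau": joint torques, N m; "tcp_pos": TCP position; "orientation": TCP orientation; "wrist_force": force on the tool from outside, world axes, zero at the start; "ft_torque": the same for the moment, N m; "finger_gap": finger opening in m.
Only numpy, scipy, OpenCV 4.12 (cv2) and the standard library are available. Lean on these libraries where they do the work, as an engineer would, in place of code of your own. Each camera call takes 0.05 s, during which the arm holds its last target. There are 200 camera calls.

## Working session

There is one attempt and no reset: what is moved stays moved. The work goes in short steps, Python scripts to look and compute and a tool call to move; the robot and the scene stay as the last step left them, time stands still between calls to the robot, and variables do not carry over. Pictures are saved under pics/ and viewed, about 8 in all and at most 12, crops included, and the job is handed in when it is done.

Besides the shell and the picture viewer there is one more tool, called by a JSON object that holds its "api" and its "payload", one argument or row to a line. carry_out: Moves the arm, as the interface text tells. Its arguments: {"type":"object","properties":{"steps":{"type":"array","items":{"type":"array","items":{"type":"number"}}},"grip_force":{"type":"number"}},"required":["steps"]}

```bash
mkdir -p pics; cat > h.py <<'E'
import numpy as np, cv2
from workcell import env
from scipy.spatial.transform import Rotation as Ro
def cam(n):
    c=env.read_camera(n); np.savez('pics/%s.npz'%n,K=c['K'],R=c['R'],t=c['t'],color=c['color']); return c
def load(n): return dict(np.load('pics/%s.npz'%n))
def px2w(c,u,v,z):
    d=c['R'].T@np.linalg.inv(c['K'])@[u,v,1.]; o=-c['R'].T@c['t']; return o+d*(z-o[2])/d[2]
def w2px(c,X):
    p=c['K']@(c['R']@np.array(X)+c['t']); return p[:2]/p[2]
def crop(c,x0,y0,w,h,s,fn):
    im=cv2.cvtColor(c['color'],cv2.COLOR_RGB2BGR)[y0:y0+h,x0:x0+w]
    cv2.imwrite('pics/'+fn,cv2.resize(im,None,fx=s,fy=s,interpolation=cv2.INTER_CUBIC))
E
python3 - <<'E'
from h import *
for n in ('scene','top'):
    c=cam(n); crop(c,0,0,640,480,1.25,n+'1.png'); print(n,-c['R'].T@c['t'],c['K'][0,0])
s=env.get_state(); print(s)
E
```

```text
scene [1.24709555 0.09925895 1.21388066] 508.328661392734
top [ 0.3758429  -0.0499349   1.31417029] 563.296163493869
{'clock': 0.1, 'joint_pos': array([-1.24260384e+00,  3.13941774e-01,  4.51006872e-02,  1.30358203e+00,
        1.45444950e-05,  1.43123163e+00]), 'qvel': array([ 1.02004587e-03, -3.45432461e-03,  2.59661634e-03, -1.87588036e-03,
        9.30634928e-05, -7.82673270e-04]), 'tau': array([ 3.81008009e-03, -4.81723845e+01,  2.99244493e+01,  1.27301386e-02,
       -1.32273021e-04, -1.83155583e-05]), 'tcp_pos': array([ 0.25913825, -0.51283391,  0.24949194]), 'orientation': array([-5.24040344e-04,  8.51728992e-01, -5.23981929e-01, -6.22131522e-04]), 'wrist_force': array([-0.0807764 ,  0.14509343,  0.99797433]), 'ft_torque': array([0.01322766, 0.01154401, 0.03028154]), 'finger_gap': 0.08556265427326003}
```

View pics/top1.png

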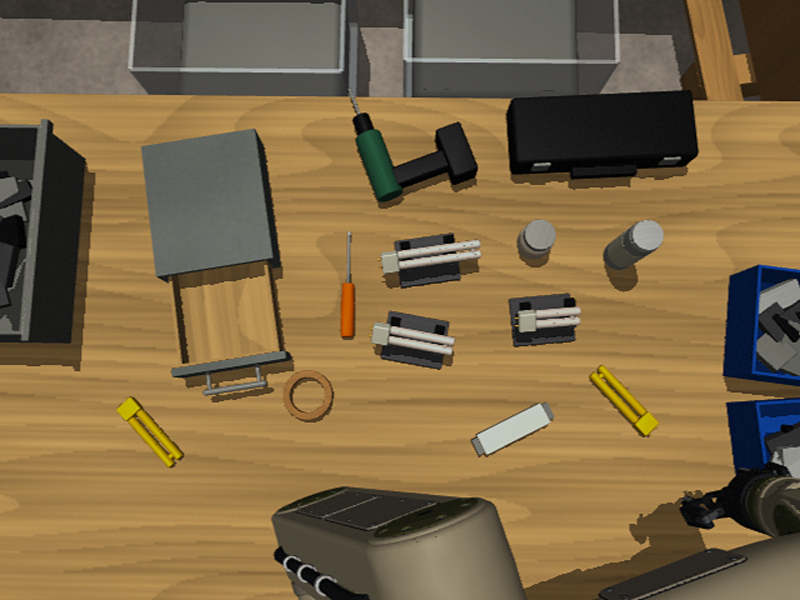

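View pics/scene1.png

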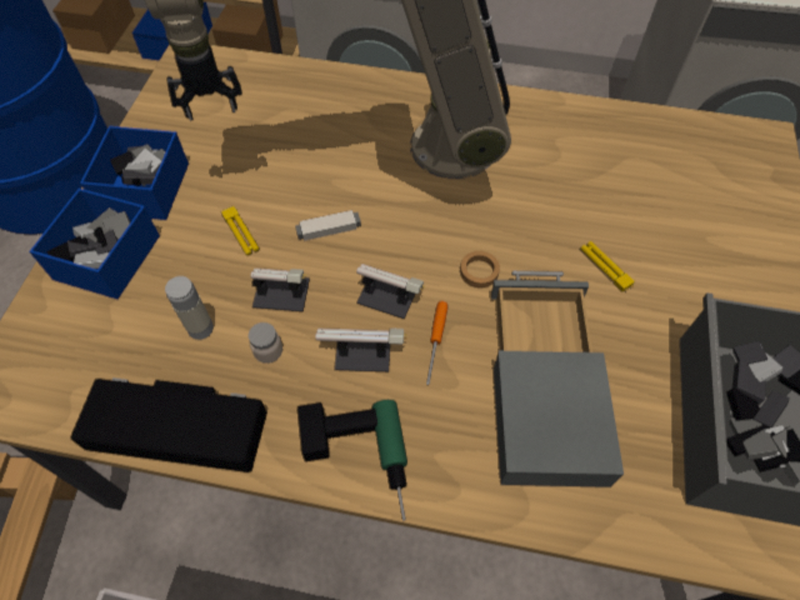

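Top view (800 px picture): the white lamps are at (430,255), about 100 px long, (413,338), about 82 px, and (549,318), about 62 px. The yellow lookalikes are at (150,432) and (623,400), and the ballast is at (512,430). The middle-length white lamp is the one at (413,338). The open drawer is around (228,310), with its handle at (236,382). Next I'll check with close crops.

```bash
python3 - <<'E'
from h import *
c=load('top'); im=cv2.cvtColor(c['color'],cv2.COLOR_RGB2BGR)
a=cv2.resize(im[235:305,285:385],None,fx=5,fy=5,interpolation=cv2.INTER_CUBIC)  # 500x350
b=cv2.resize(im[200:325,125:245],None,fx=4.5,fy=4.5,interpolation=cv2.INTER_CUBIC) #540x562
cv2.imwrite('pics/a.png',a); cv2.imwrite('pics/b.png',b)
E
```

```text
(no output)
```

View pics/a.png

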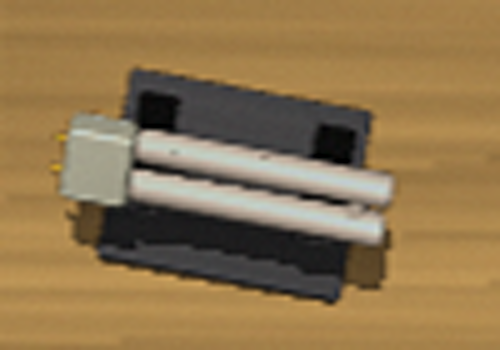

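View pics/b.png

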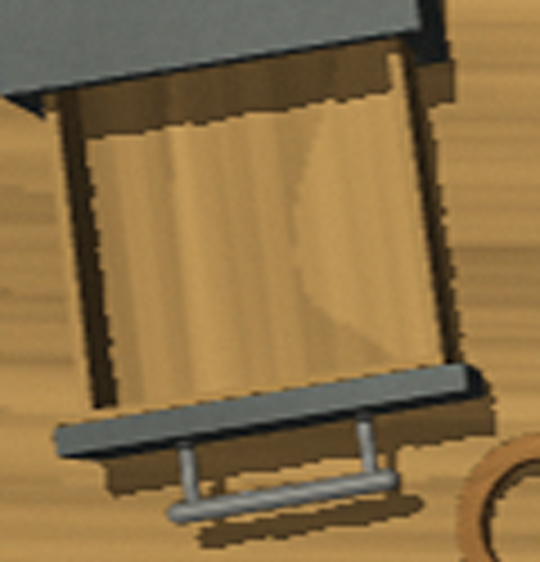

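```bash
python3 - <<'E'
from h import *
np.set_printoptions(precision=4,suppress=True)
c=load('top')
A=lambda u,v,z: px2w(c,285+u/5,235+v/5,z)
B=lambda u,v,z: px2w(c,125+u/4.5,200+v/4.5,z)
p,q=A(133,164,.0666),A(388,208,.0666); print('tubes',p,q,np.linalg.norm(p-q))
d=(p-q)/np.linalg.norm(p-q); e=A(64,156,.068); print('cap end',e,np.linalg.norm(e-q),'yaw y',np.degrees(np.arctan2(d[1],d[0]))-90,'mid',q+d*.0725)
bc=[A(*k,.004) for k in((135,70),(370,112),(338,300),(100,258))]; print('base ctr',np.mean(bc,0),np.linalg.norm(bc[0]-bc[1]),np.linalg.norm(bc[1]-bc[2]))
h1,h2=B(178,514,.05),B(392,480,.05); print('handle',h1,h2,(h1+h2)/2,np.linalg.norm(h1-h2))
dy=(h1-h2)/np.linalg.norm(h1-h2); print('drawer yaw',np.degrees(np.arctan2(dy[1],dy[0]))-90)
for k in((56,430,.072),(466,366,.072),(58,455,.072),(105,408,.022),(445,362,.022),(0,95,.085),(418,30,.085),(62,95,.063),(400,42,.063)): print(k,B(*k))
for n,u,v,z in(('shortlamp',549,318,.066),('longlamp',430,255,.066),('tape',308,395,.02),('sd',348,285,.02),('jar',537,237,.075),('spray',640,235,.17)): print(n,px2w(c,u/1.25,v/1.25,z))
E
```

```text
tubes [ 0.4965 -0.0288  0.0666] [ 0.4785 -0.1422  0.0666] 0.1147652807217813
cap end [0.4995 0.0019 0.068 ] 0.14556808437530455 yaw y -9.012268041425557 mid [ 0.4899 -0.0706  0.0666]
base ctr [ 0.4936 -0.0758  0.004 ] 0.11175888296592172 0.08906437457749912
handle [0.3896 0.2978 0.05  ] [0.4079 0.1923 0.05  ] [0.3987 0.245  0.05  ] 0.10711161900844202
drawer yaw 9.835531541225976
(56, 430, 0.072) [0.4292 0.3538 0.072 ]
(466, 366, 0.072) [0.4634 0.154  0.072 ]
(58, 455, 0.072) [0.417  0.3521 0.072 ]
(105, 408, 0.022) [0.4429 0.3457 0.022 ]
(445, 362, 0.022) [0.4688 0.173  0.022 ]
(0, 95, 0.085) [0.593  0.3872 0.085 ]
(418, 30, 0.085) [0.6284 0.1818 0.085 ]
(62, 95, 0.063) [0.5973 0.3638 0.063 ]
(400, 42, 0.063) [0.6267 0.1948 0.063 ]
shortlamp [ 0.5305 -0.3126  0.066 ]
longlamp [ 0.6423 -0.0997  0.066 ]
tape [0.3886 0.1189 0.02  ]
sd [0.593  0.0508 0.02  ]
jar [ 0.6759 -0.2915  0.075 ]
spray [ 0.6585 -0.4438  0.17  ]
```

Crop a shows a white lamp measuring 145.5 mm with its cap on the left, so it is the middle one. Crop b shows the drawer's handle bar from (178,514) to (392,480) and the empty inner floor. I'm moving above the lamp now.

{"api": "carry_out", "payload": {
  "steps": [
    [1,0,0,0,0,0,-0.135],
    [1,0,0,0,0,0,-0.135],
    [1,0,0,0,0,0,-0.135],
    [1,0,0,0,0,0,-0.135],
    [1,0,0,0,0,0,-0.135],
    [1,0,0,0,0,0,-0.135],
    [1,0,0,0,0,0,-0.135],
    [1,0.005,-0.047,0,0,0,0],
    [1,0.005,-0.047,0,0,0,0],
    [1,0.005,-0.047,0,0,0,0],
    [1,0.005,-0.047,0,0,0,0],
    [1,0.005,-0.047,0,0,0,0],
    [1,0.005,-0.047,0,0,0,0],
    [1,0.005,-0.047,0,0,0,0],
    [1,0.005,-0.047,0,0,0,0],
    [1,0.005,-0.047,0,0,0,0],
    [1,0.005,-0.047,0,0,0,0]
  ],
  "grip_force": 25
}}

```text
clock: 2.22
tcp_pos: [0.3826, -0.0554, 0.2502]
orientation: [0.0, 0.997, -0.079, 0.0]
wrist_force: [0.9, -0.7, 0.1]
finger_gap: 0.0854
```

{"api": "carry_out", "payload": {
  "steps": [
    [1,0,0,0.013,0,0.1,0],
    [1,0,0,0.013,0,0.1,0],
    [1,0,0,0,0,0.1,0],
    [1,0,0,0,0,0.1,0],
    [1,0,0,0,0,0.1,0],
    [1,0,0,0,0,0.11,0],
    [1,0,0,0,0,0,0],
    [1,0,0,0,0,0,0]
  ]
}}

```text
clock: 3.22
tcp_pos: [0.3843, -0.0575, 0.2251]
orientation: [0.024, 0.951, -0.075, 0.299]
wrist_force: [0.1, -0.6, -0.6]
finger_gap: 0.0852
```

```bash
cat >> h.py <<'E'
np.set_printoptions(precision=4,suppress=True)
def tool():
    s=env.get_state(); w,x,y,z=s['orientation']; return s['tcp_pos'],Ro.from_quat([x,y,z,w]).as_matrix(),s
def Rlamp(yaw,tilt): # tool R: x up-slope, z into slope
    L=Ro.from_euler('z',yaw,degrees=True)*Ro.from_euler('y',-tilt,degrees=True); L=L.as_matrix()
    return np.c_[L[:,0],-L[:,1],-L[:,2]]
def go(P,R):
    p,r,s=tool(); print('clock',s['clock'],'at',p,'F',s['wrist_force'],'gap',s['finger_gap'],'q',s['joint_pos'])
    print('shift in tool now',r.T@(np.array(P)-p),'turn',Ro.from_matrix(r.T@R).as_rotvec())
E
python3 - <<'E'
from h import *
R=Rlamp(-9,35); C=np.array([.4945,-.071,.06]); go(C-.2*R[:,2],R)
c=cam('wrist'); crop(c,0,0,640,480,1.25,'w1.png')
n=-R[:,2]; ly=-R[:,1]
for s in(-.0725,0,.0725):
    print(1.25*w2px(c,C+ly*s+n*.008))
E
```

```text
clock 3.225 at [ 0.3843 -0.0575  0.2251] F [ 0.066  -0.5589 -0.6064] gap 0.08522923408970963 q [-0.5005 -0.5327 -0.9291  0.5923  0.1929  1.2865]
shift in tool now [-0.0038 -0.0039 -0.0011] turn [ 0.0011  0.0012 -0.0008]
[393.5114 361.0744]
[393.081  266.0888]
[392.5827 156.1351]
```

View pics/w1.png

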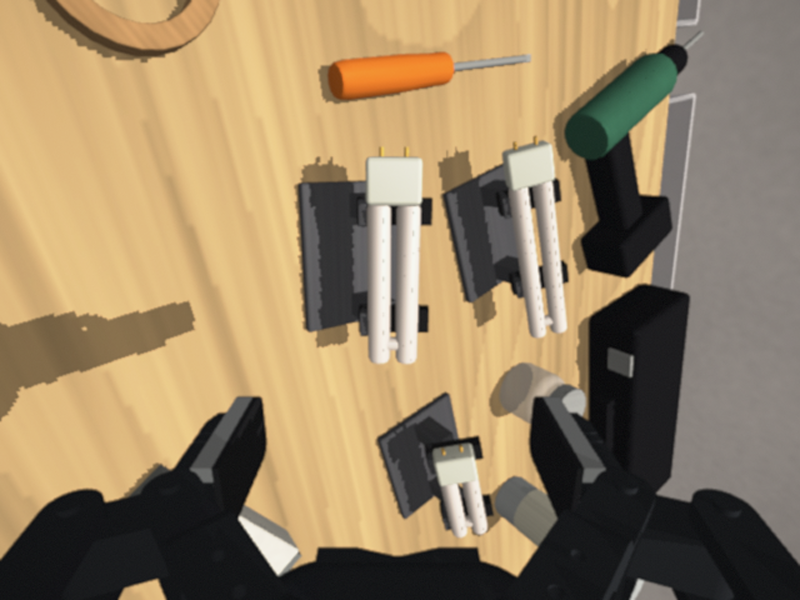

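Wrist view: the lamp is face-on. Its tube ends are at (393,362) and its cap end at (395,157), and the prediction was (393,361) to (393,156), so the pose agrees. I'm descending along the slope normal.

{"api": "carry_out", "payload": {
  "steps": [
    [1,-0.004,-0.004,0.02,0,0,0],
    [1,0,0,0.03,0,0,0],
    [1,0,0,0.03,0,0,0],
    [1,0,0,0.03,0,0,0],
    [1,0,0,0.02,0,0,0],
    [1,0,0,0.01,0,0,0],
    [1,0,0,0,0,0,0],
    [1,0,0,0,0,0,0]
  ]
}}

```text
clock: 4.28
tcp_pos: [0.4681, -0.067, 0.1169]
orientation: [0.023, 0.953, -0.075, 0.293]
wrist_force: [-0.6, -0.2, 0.0]
finger_gap: 0.0853
```

```bash
python3 - <<'E'
from h import *
R=Rlamp(-9,35); C=np.array([.4945,-.071,.06]); go(C-.017*R[:,2],R)
E
```

```text
clock 4.275 at [ 0.4681 -0.067   0.1169] F [-0.5741 -0.2486  0.0047] gap 0.08530470027872573 q [-0.392  -0.1499 -1.026   0.1117  0.1318  1.3758]
shift in tool now [-0.0101 -0.0001  0.045 ] turn [-0.0008  0.0148 -0.0006]
```

{"api": "carry_out", "payload": {
  "steps": [
    [1,0,0,0,0,-0.08,0],
    [1,0,0,0,0,-0.08,0],
    [1,0,0,0,0,0,0],
    [1,0,0,0,0,0,0]
  ]
}}

```text
clock: 4.78
tcp_pos: [0.4676, -0.0668, 0.1166]
orientation: [0.017, 0.973, -0.077, 0.216]
wrist_force: [-0.4, 1.0, 0.0]
finger_gap: 0.0855
```

```bash
cat >> h.py <<'E'
def log():
    import json; p,r,s=tool(); open('log.txt','a').write(json.dumps([list(s['joint_pos']),list(p),list(s['orientation'])])+'\n')
E
python3 - <<'E'
from h import *
log(); R=Rlamp(-9,25); C=np.array([.4945,-.071,.06]); go(C-.017*R[:,2],R)
E
```

```text
clock 4.775 at [ 0.4676 -0.0668  0.1166] F [-0.36    1.0455  0.0269] gap 0.08551986726156653 q [-0.3659 -0.0824 -0.8696  0.3548  0.0888  1.3817]
shift in tool now [ 0.0007 -0.      0.0458] turn [-0.0009 -0.001  -0.0006]
```

{"api": "carry_out", "payload": {
  "steps": [
    [1,0,0,0,0.12,0,0],
    [1,0,0,0,0.12,0,0],
    [1,0,0,0,0,0,0],
    [1,0,0,0,0,0,0]
  ]
}}

```text
clock: 5.28
tcp_pos: [0.4673, -0.0668, 0.1161]
orientation: [-0.099, 0.968, -0.051, 0.223]
wrist_force: [0.6, 0.3, -0.3]
finger_gap: 0.0852
```

```bash
python3 - <<'E'
from h import *
log(); R=Rlamp(-9,25); C=np.array([.4945,-.071,.06]); go(C-.017*R[:,2],R)
E
```

```text
clock 5.275 at [ 0.4673 -0.0668  0.1161] F [ 0.6307  0.2865 -0.3077] gap 0.08523564534840646 q [-0.5455 -0.0328 -0.8304  0.4552  0.3839  1.1928]
shift in tool now [0.0012 0.0106 0.0442] turn [-0.2392  0.0007 -0.0014]
```

```bash
cat > fk.py <<'E'
import numpy as np, json
from scipy.optimize import least_squares
from scipy.spatial.transform import Rotation as Ro
E=Ro.from_euler
def fk(q,p):
    h,a,l1x,l1z,l2x,l2z,b,w,D=p[:9]; s5,s6,c6=p[9:12]
    r0=E('z',q[0]); r=r0*E('y',q[1]); x=np.array([0,0,h])+r0.apply([a,0,0])+r.apply([l1x,0,l1z])
    r=r*E('y',-q[2]); x=x+r.apply([l2x,b,l2z]); r=r*E('y',q[3]); x=x+r.apply([w,0,0])
    r=r*E('z',s5*q[4]); x=x+r.apply([D,0,0]); r=r*E('x',s6*q[5]+c6)
    return x, r*Ro.from_matrix([[0,0,1],[0,1,0],[-1,0,0]])   # tool z = local x
def data():
    d=[([-1.24260384,.313941774,.0451006872,1.30358203,1.4544495e-05,1.43123163],[.25913825,-.51283391,.24949194],[-5.24e-4,.851729,-.523982,-6.22e-4]),
     ([-.5005,-.5327,-.9291,.5923,.1929,1.2865],[.3843,-.0575,.2251],[.024,.951,-.075,.299]),([-.392,-.1499,-1.026,.1117,.1318,1.3758],[.4681,-.067,.1169],[.023,.953,-.075,.293])]
    return d+[json.loads(l) for l in open('log.txt')]
def res(p,dd):
    o=[]
    for q,x,k in dd:
        X,r=fk(q,p); k=np.array(k)/np.linalg.norm(k)
        o+=list(X-x)+list(.3*(Ro.from_quat([k[1],k[2],k[3],k[0]]).inv()*r).as_rotvec())
    return np.array(o+list(1e-4*(np.array(p[:9])-[.2,0,0,.3,.3,0,.08,.05,.2])))
def fit():
    dd=data(); best=None
    for s5 in(-1,1):
        for s6 in(-1,1):
            for c in(0,1.57,3.14,-1.57):
                f=least_squares(lambda v:res(np.r_[v[:9],s5,s6,v[9]],dd),[.2,0,0,.3,.3,0,.08,.05,.2,c])
                if best is None or f.cost<best[0]: best=(f.cost,np.r_[f.x[:9],s5,s6,f.x[9]])
    return best
E
python3 - <<'E'
from fk import *
np.set_printoptions(precision=4,suppress=True)
c,p=fit(); print(c,p); print(res(p,data())[:-9].reshape(-1,6)*1000); np.save('p.npy',p)
E
```

```text
6.941027687768254e-08 [ 0.2331 -0.     -0.      0.5187  0.4095  0.0556  0.08    0.1406  0.2812
  1.      1.      1.5705]
[[-0.0006 -0.0026 -0.0034 -0.     -0.0001 -0.0798]
 [-0.0255 -0.0462  0.0012 -0.056   0.1192  0.1586]
 [ 0.0246  0.0369 -0.0186  0.1984 -0.1582  0.0807]
 [ 0.0008  0.001   0.012   0.     -0.     -0.0798]
 [-0.0047  0.0139  0.0087  0.      0.     -0.0798]]
```

```bash
cat >> fk.py <<'E'
LO=np.array([-2.76,-.86,-1.03,-2.2,-1.47,-3.14]);HI=np.array([2.76,1.69,1.26,2.34,1.5,3.14])
P=np.load('p.npy') if __import__('os').path.exists('p.npy') else None
def ik(X,R,q0=(-.4,-.1,-.9,.3,.1,1.38)):
    f=least_squares(lambda q:(lambda a:np.r_[a[0]-X,.3*(a[1].inv()*Ro.from_matrix(R)).as_rotvec()])(fk(q,P)),q0)
    return f.x,f.cost**.5
E
python3 - <<'E'
from h import *; from fk import *
C=np.array([.4945,-.071,.06]); n=-Rlamp(-9,35)[:,2]
for tilt in(35,30,27,24,20):
  for phi in(-30,-15,0,15,30):
    R=Rlamp(-9,tilt)@E('x',phi,degrees=True).as_matrix()
    r=[]
    for d in(.01,.06,.12):
        q,e=ik(C+n*.008-d*R[:,2],R); r+=[q[2]]
    print(tilt,phi,np.array(r),q,e)
E
```

```text
35 -30 [-0.9749 -0.9357 -0.8655] [ 0.2325 -0.0214 -0.8655  0.3635 -0.7091  1.9934] 4.5746450476656796e-09
35 -15 [-1.0635 -1.044  -0.9968] [-0.0454 -0.2648 -0.9968  0.2559 -0.3246  1.6675] 7.693169078635751e-11
35 0 [-1.0796 -1.0638 -1.02  ] [-0.4366 -0.3627 -1.02    0.3211  0.1589  1.3402] 3.286392603304364e-14
35 15 [-1.0193 -0.9928 -0.9366] [-0.7779 -0.234  -0.9366  0.5056  0.5619  0.973 ] 2.380780454113578e-10
35 30 [-0.8816 -0.8356 -0.7634] [-0.9648  0.0502 -0.7634  0.7826  0.7818  0.5843] 7.780255330351503e-11
30 -30 [-0.8948 -0.8498 -0.7757] [ 0.2066  0.0082 -0.7757  0.4932 -0.6704  1.9751] 1.974289502487856e-08
30 -15 [-0.9745 -0.9469 -0.893 ] [-0.0556 -0.2126 -0.893   0.393  -0.3114  1.6634] 6.5320074543276445e-12
30 0 [-0.9884 -0.9648 -0.915 ] [-0.4077 -0.295  -0.915   0.4409  0.1243  1.3529] 4.129095122367861e-09
30 15 [-0.9342 -0.9023 -0.8432] [-0.7232 -0.1834 -0.8432  0.6001  0.4978  1.014 ] 9.385847777939326e-11
30 30 [-0.8111 -0.7634 -0.6906] [-0.9141  0.0716 -0.6906  0.8468  0.7219  0.6563] 5.520656985745182e-12
27 -30 [-0.8465 -0.7981 -0.7215] [ 0.192   0.0309 -0.721
[... 816 characters left out ...]
[-0.6661 -0.1123 -0.7288  0.7132  0.4306  1.0591] 5.546592023984783e-12
24 30 [-0.725  -0.6739 -0.598 ] [-0.8574  0.1109 -0.598   0.9286  0.6552  0.7343] 5.438240887418829e-13
20 -30 [-0.7331 -0.6769 -0.5935] [ 0.1605  0.0955 -0.5935  0.7291 -0.6035  1.9355] 1.5342747244700514e-15
20 -15 [-0.7967 -0.754  -0.686 ] [-0.0723 -0.084  -0.686   0.6424 -0.2899  1.6542] 2.147083487400946e-13
20 0 [-0.8071 -0.7683 -0.7048] [-0.3624 -0.1449 -0.7048  0.6687  0.0698  1.3778] 1.1098553885613512e-14
20 15 [-0.7638 -0.7203 -0.6513] [-0.6326 -0.0601 -0.6513  0.7888  0.3913  1.087 ] 1.6415353925300702e-12
20 30 [-0.6666 -0.6125 -0.5336] [-0.8223  0.144  -0.5336  0.9859  0.6141  0.782 ] 1.4605710958179657e-13
```

```bash
python3 - <<'E'
from h import *; from fk import *
C=np.array([.4945,-.071,.06]); n=-Rlamp(-9,35)[:,2]; R=Rlamp(-9,30); T=C+n*.008-.01*R[:,2]
go(T,R); p,r,s=tool(); print('target',T,'shift after turn',R.T@(T-p))
E
```

```text
clock 5.275 at [ 0.4673 -0.0668  0.1161] F [ 0.6307  0.2865 -0.3077] gap 0.08523564534840646 q [-0.5455 -0.0328 -0.8304  0.4552  0.3839  1.1928]
shift in tool now [-0.001   0.0104  0.0433] turn [-0.239   0.0875 -0.0118]
target [ 0.485  -0.0695  0.0752] shift after turn [-0.0049 -0.0001  0.0443]
```

{"api": "carry_out", "payload": {
  "steps": [
    [1,0,0,0,-0.12,0.044,-0.005],
    [1,0,0,0,-0.12,0.044,0],
    [1,0,0,0,0,0,0],
    [1,-0.005,0,0.01,0,0,0],
    [1,0,0,0.01,0,0,0],
    [1,0,0,0.01,0,0,0],
    [1,0,0,0.008,0,0,0],
    [1,0,0,0.006,0,0,0],
    [1,0,0,0,0,0,0],
    [1,0,0,0,0,0,0]
  ]
}}

```text
clock: 6.52
tcp_pos: [0.4856, -0.0697, 0.0759]
orientation: [0.019, 0.963, -0.079, 0.258]
wrist_force: [-0.1, -0.2, 1.1]
finger_gap: 0.0854
```

```bash
python3 - <<'E'
from h import *
C=np.array([.4945,-.071,.06]); n=-Rlamp(-9,35)[:,2]; R=Rlamp(-9,30); T=C+n*.008-.01*R[:,2]
go(T,R); log(); c=cam('wrist'); crop(c,0,0,640,480,1,'w2.png')
E
```

```text
clock 6.525 at [ 0.4856 -0.0697  0.0759] F [-0.073  -0.1643  1.0646] gap 0.08542846878942145 q [-0.3679 -0.0035 -0.9865  0.0736  0.1054  1.3938]
shift in tool now [-0.0008 -0.0001  0.0004] turn [-0.0005 -0.0004 -0.0062]
```

View pics/w2.png

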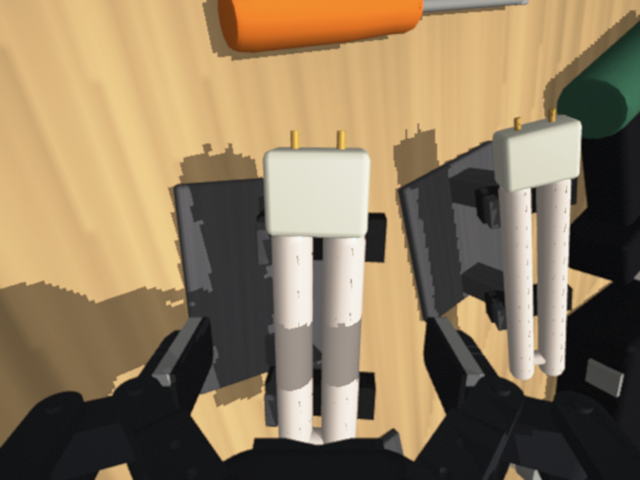

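Wrist view: the lamp (centre column 318) lies between the fingers at columns 210 and 430, and the long lamp is clear of the right finger. I'm closing gently.

{"api": "carry_out", "payload": {
  "steps": [
    [0.6,-0.001,0,0,0,0,0],
    [0.3,0,0,0,0,0,0],
    [0.1,0,0,0,0,0,0],
    [0,0,0,0,0,0,0],
    [-0.05,0,0,0,0,0,0],
    [-0.1,0,0,0,0,0,0],
    [-0.15,0,0,0,0,0,0],
    [-0.2,0,0,0,0,0,0],
    [-0.3,0,0,0,0,0,0],
    [-0.5,0,0,0,0,0,0],
    [-1,0,0,0,0,0,0],
    [-1,0,0,0,0,0,0],
    [-1,0,0,0,0,0,0],
    [-1,0,0,0,0,0,0]
  ],
  "grip_force": 25
}}

```text
clock: 8.32
tcp_pos: [0.4852, -0.0697, 0.0761]
orientation: [0.019, 0.962, -0.079, 0.259]
wrist_force: [-3.8, 1.6, 6.4]
finger_gap: 0.0362
```

{"api": "carry_out", "payload": {
  "steps": [
    [-1,0,0,-0.003,0,0,0],
    [-1,0,0,-0.005,0,0,0],
    [-1,0,0,-0.008,0,0,0],
    [-1,0,0,-0.015,0,0,0],
    [-1,0,0,-0.02,0,0,0],
    [-1,0,0,-0.03,0,0,0],
    [-1,0,0,-0.03,0,0,0],
    [-1,0,0,-0.03,0,0,0],
    [-1,0,0,0,0,0,0],
    [-1,0,0,0,0,0,0]
  ]
}}

```text
clock: 9.57
tcp_pos: [0.4147, -0.0585, 0.1969]
orientation: [0.019, 0.963, -0.079, 0.258]
wrist_force: [0.1, 0.3, -1.3]
finger_gap: 0.0357
```

```bash
python3 - <<'E'
from h import *
go([.45,0,.2],Rlamp(-9,-5)); c=cam('wrist'); crop(c,0,0,640,480,1,'w3.png')
E
```

```text
clock 9.575 at [ 0.4147 -0.0585  0.1969] F [ 0.0519  0.2594 -1.2982] gap 0.03572438978707972 q [-0.4237 -0.3655 -0.883   0.545   0.1326  1.3449]
shift in tool now [ 0.0234 -0.0634  0.0102] turn [-0.0024 -0.6111 -0.006 ]
```

View pics/w3.png

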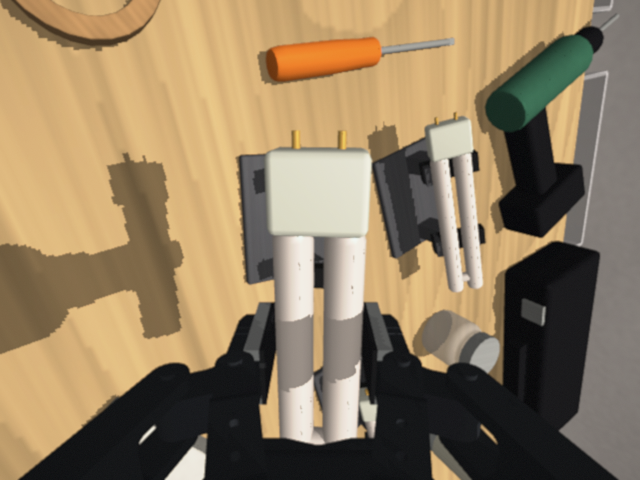

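The lamp is held straight: the cap is at (268–371, 150–237), unshifted in the grip, and its rest is empty. I'm levelling it and turning to the drawer's yaw.

{"api": "carry_out", "payload": {
  "steps": [
    [-1,0,0,0,0,-0.1,0],
    [-1,0,0,0,0,-0.1,0],
    [-1,0,0,0,0,-0.1,0],
    [-1,0,0,0,0,-0.1,0],
    [-1,0,0,0,0,-0.1,0],
    [-1,0,0,0,0,-0.1,0],
    [-1,0,0,0,0,0,-0.08],
    [-1,0,0,0,0,0,-0.08],
    [-1,0,0,0,0,0,-0.08],
    [-1,0,0,0,0,0,-0.08],
    [-1,0,0,0,0,0,0]
  ]
}}

```text
clock: 11.0
tcp_pos: [0.4149, -0.0584, 0.196]
orientation: [-0.011, 0.996, 0.078, -0.038]
wrist_force: [0.1, -0.0, -0.7]
finger_gap: 0.0358
```

```bash
python3 - <<'E'
from h import *; from fk import *
R=Rlamp(9.8,-4.5); T=np.array([.519,.2655,.19]); go(T,R); print(ik(T,R)); print(ik(T-[0,0,.15],R))
E
```

```text
clock 11.0 at [ 0.4149 -0.0584  0.196 ] F [ 0.1429 -0.0408 -0.7227] gap 0.03580993242679666 q [-0.326   0.1026 -0.3588  1.1873 -0.0089  1.0879]
shift in tool now [ 0.1539 -0.3035  0.0034] turn [-0.0294 -0.0056 -0.0127]
(array([0.3292, 0.4129, 0.0393, 1.2747, 0.0124, 1.7287]), np.float64(1.1635105218607352e-09))
(array([ 0.3292,  0.5263, -0.1732,  0.9489,  0.0124,  1.7287]), np.float64(9.92894809444301e-11))
```

{"api": "carry_out", "payload": {
  "steps": [
    [-1,0.01,-0.018,0,0,0,0],
    [-1,0.0155,-0.0305,0,0,0,0],
    [-1,0.0155,-0.0305,0,0,0,0],
    [-1,0.0155,-0.0305,0,0,0,0],
    [-1,0.0155,-0.0305,0,0,0,0],
    [-1,0.0155,-0.0305,0,0,0,0],
    [-1,0.0155,-0.0305,0,0,0,0],
    [-1,0.0155,-0.0305,0,0,0,0],
    [-1,0.0155,-0.0305,0,0,0,0],
    [-1,0.0155,-0.0305,0,0,0,0],
    [-1,0.006,-0.011,0,-0.029,-0.005,-0.013],
    [-1,0,0,0,0,0,0],
    [-1,0,0,0,0,0,0]
  ]
}}

```text
clock: 12.62
tcp_pos: [0.5204, 0.2652, 0.194]
orientation: [0.004, 0.996, 0.085, -0.038]
wrist_force: [-0.5, 0.0, -1.3]
finger_gap: 0.0362
```

```bash
python3 - <<'E'
from h import *
R=Rlamp(9.8,-4.5); T=np.array([.519,.2655,.19]); go(T,R); c=cam('wrist'); crop(c,0,0,640,480,1.25,'w4.png'); cam('top')
p,r,s=tool()
h=np.array([.3987,.245]); dx=np.array([np.cos(.171),np.sin(.171)]); dy=np.array([-dx[1],dx[0]])
for nm,a,b,z in(('handle L',0,.0525,.05),('handle R',0,-.0525,.05),('cabfront R',.2155,-.105,.085),('cabfront L',.2155,.105,.085)):
    print(nm,1.25*w2px(c,[*(h+a*dx+b*dy),z]))
E
```

```text
clock 12.625 at [0.5204 0.2652 0.194 ] F [-0.4843  0.0039 -1.2537] gap 0.036216371456962035 q [0.3284 0.4124 0.0484 1.2832 0.0112 1.7278]
shift in tool now [-0.001  -0.0006  0.0041] turn [ 0.0009 -0.0014 -0.0001]
handle L [204.4661 199.5192]
handle R [226.0362 363.1773]
cabfront R [568.3468 483.374 ]
cabfront L [625.0662  90.405 ]
```

View pics/w4.png

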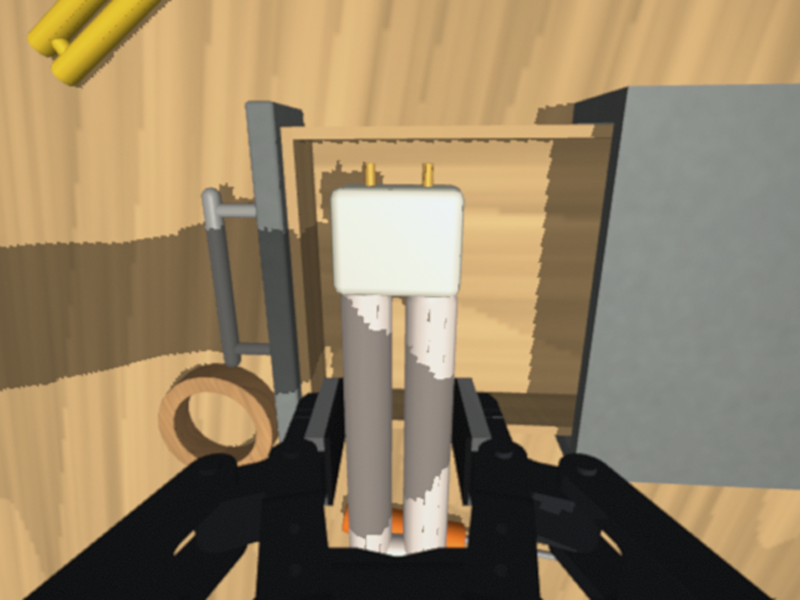

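```bash
python3 - <<'E'
from h import *
c=load('wrist'); h=np.array([.3987,.245]); yaw=np.radians(9.8)
dx=np.array([np.cos(yaw),np.sin(yaw)]); dy=np.array([-dx[1],dx[0]])
for nm,u,v,z in(('hL',210,195,.05),('hR',232,360,.05),('Lwall top in',450,138,.063),('Lwall floor',450,142,.022),('Rwall floor',500,393,.022),('Rwall top',540,424,.063),
 ('panel in top a',276,110,.072),('panel in top b',298,390,.072),('front floor a',314,145,.022),('front floor b',318,370,.022),('frontlining top',296,141,.063),('cab L',628,87,.085),('cab R',572,475,.085)):
    w=px2w(c,u/1.25,v/1.25,z)[:2]; print(nm,w,'drawer xy',(w-h)@dx,(w-h)@dy)
p,r,s=tool(); print('tcp',(p[:2]-h)@dx,(p[:2]-h)@dy, 'lamp', [( (p+r@[0,t,.01])[:2]-h)@dy for t in(-.0725,.0725)])
for z,u in((.187,332),(.187,462)): print('cap end',(px2w(c,u/1.25,190/1.25,z)[:2]-h)@dy)
E
```

```text
hL [0.3929 0.2999] drawer xy 0.0036768880824139052 0.055094679608019954
hR [0.4115 0.1964] drawer xy 0.00430688643953399 -0.05005113017502141
Lwall top in [0.5224 0.3534] drawer xy 0.14033452352679404 0.08574744294601168
Lwall floor [0.5239 0.352 ] drawer xy 0.14157527451232713 0.08412237961304175
Rwall floor [0.5926 0.1949] drawer xy 0.18253596599695948 -0.08238208592272037
Rwall top [0.6107 0.2006] drawer xy 0.20134789172126058 -0.07985493275111907
panel in top a [0.4349 0.3515] drawer xy 0.053815480131371135 0.09880877191831698
panel in top b [0.4616 0.1974] drawer xy 0.05386754566673766 -0.057656986949046724
front floor a [0.4432 0.3364] drawer xy 0.059445450925700076 0.08247619104597789
front floor b [0.4631 0.1856] drawer xy 0.053351734099610165 -0.06950043506407293
frontlining top [0.4437 0.3384] drawer xy 0.060281398585315935 0.08439062779664465
cab L [0.594  0.3867] drawer xy 0.21654171098898473 0.10634447719408897
cab R [0.6293 0.1844] drawer xy 0.21687209784120057 -0.0990022803387596
tcp 0.12348540549571199 -0.0012262160344243718 lamp [np.float64(0.07126647696218733), np.float64(-0.0737334655281263)]
cap end 0.07054465571179172
cap end 0.07077428832504035
```

Wrist view: the drawer's inner walls are at rows ~140 and ~393, its front wall at column ~314 and the cabinet front at column ~600. The lamp lies over the middle and parallel to the front. I'm correcting by a few mm and going down.

```bash
python3 - <<'E'
from h import *
go([.5255,.2689,.055],Rlamp(9.8,-4.5))
E
```

```text
clock 12.725 at [0.5206 0.2648 0.1945] F [ 0.2495 -0.4334 -0.0737] gap 0.036233183630182575 q [0.3277 0.4114 0.0484 1.2833 0.0112 1.7275]
shift in tool now [ 0.0161 -0.0033  0.1387] turn [ 0.0007 -0.0023 -0.0005]
```

{"api": "carry_out", "payload": {
  "steps": [
    [-1,0.008,-0.002,0.015,0,0,0],
    [-1,0.008,-0.001,0.02,0,0,0],
    [-1,0,0,0.025,0,0,0],
    [-1,0,0,0.025,0,0,0],
    [-1,0,0,0.02,0,0,0],
    [-1,0,0,0.015,0,0,0],
    [-1,0,0,0.01,0,0,0],
    [-1,0,0,0.008,0,0,0],
    [-1,0,0,0,0,0,0],
    [-1,0,0,0,0,0,0]
  ]
}}

```text
clock: 13.98
tcp_pos: [0.5262, 0.2696, 0.0566]
orientation: [0.004, 0.996, 0.086, -0.037]
wrist_force: [-0.5, 0.1, -0.8]
finger_gap: 0.0358
```

{"api": "carry_out", "payload": {
  "steps": [
    [-1,0,0,0.003,0,0,0],
    [-1,0,0,0.003,0,0,0],
    [-1,0,0,0.002,0,0,0],
    [-1,0,0,0,0,0,0]
  ]
}}

```text
clock: 14.48
tcp_pos: [0.5249, 0.2692, 0.0477]
orientation: [0.004, 0.996, 0.086, -0.038]
wrist_force: [-0.0, -0.4, -0.5]
finger_gap: 0.036
```

{"api": "carry_out", "payload": {
  "steps": [
    [-1,0,0,0.001,0,0,0],
    [-1,0,0,0.001,0,0,0],
    [-1,0,0,0,0,0,0]
  ]
}}

```text
clock: 14.85
tcp_pos: [0.5249, 0.2692, 0.0459]
orientation: [0.004, 0.996, 0.086, -0.038]
wrist_force: [-0.7, -0.9, -0.9]
finger_gap: 0.0358
```

{"api": "carry_out", "payload": {
  "steps": [
    [-1,0,0,0.001,0,0,0],
    [-1,0,0,0.001,0,0,0],
    [-1,0,0,0,0,0,0]
  ]
}}

```text
clock: 15.22
tcp_pos: [0.5247, 0.2692, 0.0439]
orientation: [0.004, 0.996, 0.086, -0.038]
wrist_force: [0.6, -0.3, -0.3]
finger_gap: 0.0358
```

{"api": "carry_out", "payload": {
  "steps": [
    [-1,0,0,0.001,0,0,0],
    [-1,0,0,0,0,0,0]
  ]
}}

```text
clock: 15.48
tcp_pos: [0.5247, 0.2692, 0.0429]
orientation: [0.004, 0.996, 0.086, -0.038]
wrist_force: [-1.4, -0.1, -1.0]
finger_gap: 0.0358
```

{"api": "carry_out", "payload": {
  "steps": [
    [-1,0,0,0.001,0,0,0],
    [-1,0,0,0,0,0,0]
  ]
}}

```text
clock: 15.72
tcp_pos: [0.5247, 0.2692, 0.042]
orientation: [0.004, 0.996, 0.086, -0.038]
wrist_force: [-0.1, 0.3, -0.5]
finger_gap: 0.0359
```

{"api": "carry_out", "payload": {
  "steps": [
    [-1,0,0,0.001,0,0,0],
    [-1,0,0,0,0,0,0]
  ]
}}

```text
clock: 15.98
tcp_pos: [0.5251, 0.2693, 0.0418]
orientation: [0.004, 0.996, 0.086, -0.037]
wrist_force: [-1.4, -0.3, 5.3]
finger_gap: 0.0359
```

{"api": "carry_out", "payload": {
  "steps": [
    [-1,0,0,0.0007,0,0,0],
    [-1,0,0,0,0,0,0]
  ]
}}

```text
clock: 16.23
tcp_pos: [0.5256, 0.2694, 0.0417]
orientation: [0.003, 0.996, 0.086, -0.036]
wrist_force: [0.3, -0.6, 8.0]
finger_gap: 0.0361
```

Contact came at the expected height with 8 N. I'm releasing.

{"api": "carry_out", "payload": {
  "steps": [
    [-0.1,0,0,0,0,0,0],
    [-0.05,0,0,0,0,0,0],
    [0.05,0,0,0,0,0,0],
    [0.2,0,0,0,0,0,0],
    [0.35,0,0,0,0,0,0],
    [0.35,0,0,0,0,0,0],
    [0.35,0,0,0,0,0,0]
  ]
}}

```text
clock: 17.1
tcp_pos: [0.5244, 0.2691, 0.0401]
orientation: [0.004, 0.996, 0.086, -0.038]
wrist_force: [-0.5, 0.6, 0.3]
finger_gap: 0.0579
```

{"api": "carry_out", "payload": {
  "steps": [
    [0.35,0,0,-0.005,0,0,0],
    [0.35,0,0,-0.01,0,0,0],
    [0.35,0,0,-0.02,0,0,0],
    [0.35,0,0,-0.03,0,0,0],
    [0.35,0,0,-0.04,0,0,0],
    [0.35,0,0,-0.04,0,0,0],
    [0.35,0,0,0,0,0,0],
    [0.35,0,0,0,0,0,0]
  ]
}}

```text
clock: 18.1
tcp_pos: [0.5353, 0.2711, 0.1851]
orientation: [0.004, 0.996, 0.086, -0.037]
wrist_force: [0.4, 0.3, -1.0]
finger_gap: 0.0576
```

```bash
python3 - <<'E'
from h import *
c=cam('wrist'); crop(c,0,0,640,480,1,'w5.png'); go([.36,.238,.19],Rlamp(9.8,0))
E
```

```text
clock 18.15 at [0.5348 0.271  0.1843] F [-0.2102 -0.175  -0.1525] gap 0.058013243467180425 q [0.3299 0.4464 0.0767 1.2771 0.0111 1.7283]
shift in tool now [-0.1778  0.0026  0.0079] turn [0.001  0.0769 0.0009]
```

View pics/w5.png

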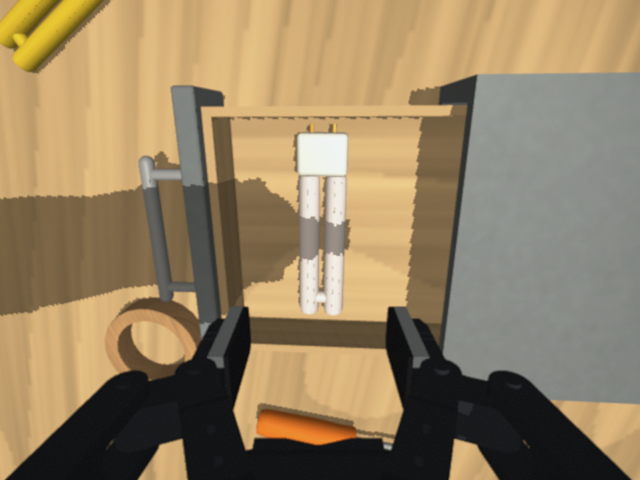

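The lamp lies flat and straight in the drawer at (322,225), free of the fingers. Now I'm going in front of the handle with shut fingers.

{"api": "carry_out", "payload": {
  "steps": [
    [0,-0.01,0,0,0,0.077,0],
    [-0.5,-0.02,0,0,0,0,0],
    [-1,-0.03,0,0,0,0,0],
    [-1,-0.03,0,0,0,0,0],
    [-1,-0.03,0,0,0,0,0],
    [-1,-0.03,0,0,0,0,0],
    [-1,-0.03,0,0,0,0,0],
    [-1,-0.013,0,0,0,0,0],
    [-1,0,0,0,0,0,0],
    [-1,0,0,0,0,0,0]
  ]
}}

```text
clock: 19.4
tcp_pos: [0.3463, 0.2384, 0.1854]
orientation: [0.0, 0.996, 0.086, 0.001]
wrist_force: [0.1, -0.3, 0.1]
finger_gap: 0.0001
```

```bash
python3 - <<'E'
from h import *; from fk import *
R=Rlamp(9.8,0); T=[.343,.238,.045]; go(T,R); print(ik(np.array(T),R,(.3,.3,-.3,1.2,0,1.7)))
E
```

```text
clock 19.4 at [0.3463 0.2384 0.1854] F [ 0.1368 -0.3105  0.1253] gap 6.89137733406263e-05 q [ 0.4123  0.0475 -0.4434  1.0779 -0.0012  1.8113]
shift in tool now [-0.0036 -0.0003  0.1404] turn [ 0.0007 -0.0022  0.0007]
(array([ 0.4138,  0.1967, -0.6664,  0.7077, -0.    ,  1.8138]), np.float64(8.819323432333073e-14))
```

{"api": "carry_out", "payload": {
  "steps": [
    [-1,-0.004,0,0.02,0,0,0],
    [-1,0,0,0.03,0,0,0],
    [-1,0,0,0.03,0,0,0],
    [-1,0,0,0.03,0,0,0],
    [-1,0,0,0.02,0,0,0],
    [-1,0,0,0.01,0,0,0],
    [-1,0,0,0,0,0,0],
    [-1,0,0,0,0,0,0]
  ]
}}

```text
clock: 20.4
tcp_pos: [0.3423, 0.2377, 0.046]
orientation: [0.0, 0.996, 0.086, 0.001]
wrist_force: [0.3, 0.1, 0.8]
finger_gap: -0.0
```

{"api": "carry_out", "payload": {
  "steps": [
    [-1,0.008,0,0,0,0,0],
    [-1,0.008,0,0,0,0,0],
    [-1,0.005,0,0,0,0,0],
    [-1,0.004,0,0,0,0,0],
    [-1,0.004,0,0,0,0,0],
    [-1,0.004,0,0,0,0,0],
    [-1,0.004,0,0,0,0,0],
    [-1,0.004,0,0,0,0,0],
    [-1,0.004,0,0,0,0,0],
    [-1,0.004,0,0,0,0,0],
    [-1,0.004,0,0,0,0,0],
    [-1,0.004,0,0,0,0,0]
  ]
}}

```text
clock: 21.9
tcp_pos: [0.3978, 0.2472, 0.0454]
orientation: [0.0, 0.996, 0.086, 0.001]
wrist_force: [-0.9, 0.7, 0.6]
finger_gap: -0.0003
```

```bash
python3 - <<'E'
from h import *
p,r,s=tool(); print(p,s['wrist_force'],s['clock'])
c=cam('top'); crop(c,110,150,200,200,3,'t2.png'); print(w2px(c,p))
E
```

```text
[0.3978 0.2472 0.0454] [-0.868   0.7334  0.6158] 21.9
[187.8613 310.9024]
```

View pics/t2.png

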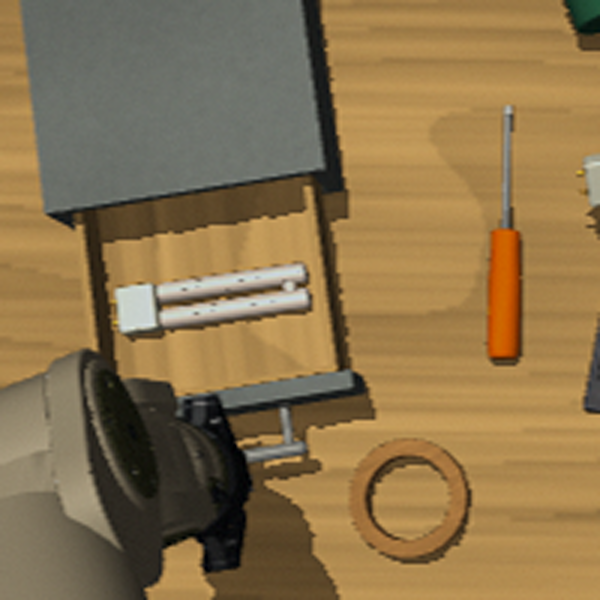

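Top view: the fingers are on the handle. Its right end has moved ~8 px in, about 17 mm, and the lamp is at rest in the drawer. About 145 mm remains.

{"api": "carry_out", "payload": {
  "steps": [
    [-1,0.005,0,0,0,0,0],
    [-1,0.007,0,0,0,0,0],
    [-1,0.009,0,0,0,0,0],
    [-1,0.01,0,0,0,0,0],
    [-1,0.01,0,0,0,0,0],
    [-1,0.01,0,0,0,0,0],
    [-1,0.01,0,0,0,0,0],
    [-1,0.01,0,0,0,0,0],
    [-1,0.01,0,0,0,0,0],
    [-1,0.009,0,0,0,0,0],
    [-1,0.008,0,0,0,0,0],
    [-1,0.007,0,0,0,0,0],
    [-1,0.006,0,0,0,0,0],
    [-1,0.005,0,0,0,0,0],
    [-1,0.004,0,0,0,0,0],
    [-1,0.003,0,0,0,0,0],
    [-1,0.003,0,0,0,0,0],
    [-1,0.003,0,0,0,0,0]
  ]
}}

```text
clock: 24.2
tcp_pos: [0.5248, 0.2692, 0.0457]
orientation: [0.0, 0.996, 0.086, 0.001]
wrist_force: [-0.9, 0.1, -0.8]
finger_gap: 0.0001
```

{"api": "carry_out", "payload": {
  "steps": [
    [-1,0.002,0,0,0,0,0],
    [-1,0.002,0,0,0,0,0],
    [-1,0.002,0,0,0,0,0]
  ]
}}

```text
clock: 24.58
tcp_pos: [0.5308, 0.2702, 0.0457]
orientation: [0.0, 0.996, 0.086, 0.001]
wrist_force: [-1.2, 0.6, -0.0]
finger_gap: 0.0001
```

{"api": "carry_out", "payload": {
  "steps": [
    [-1,0.002,0,0,0,0,0],
    [-1,0.002,0,0,0,0,0]
  ]
}}

```text
clock: 24.82
tcp_pos: [0.5347, 0.2709, 0.0457]
orientation: [0.0, 0.996, 0.086, 0.001]
wrist_force: [-2.1, 0.8, -0.0]
finger_gap: 0.0004
```

{"api": "carry_out", "payload": {
  "steps": [
    [-1,0.002,0,0,0,0,0],
    [-1,0.001,0,0,0,0,0]
  ]
}}

```text
clock: 25.08
tcp_pos: [0.5377, 0.2715, 0.0456]
orientation: [0.0, 0.996, 0.086, 0.001]
wrist_force: [-1.1, 0.2, -0.2]
finger_gap: -0.0002
```

{"api": "carry_out", "payload": {
  "steps": [
    [-1,0.001,0,0,0,0,0],
    [-1,0.001,0,0,0,0,0]
  ]
}}

```text
clock: 25.32
tcp_pos: [0.5396, 0.2718, 0.0457]
orientation: [0.0, 0.996, 0.086, 0.001]
wrist_force: [-1.5, 0.6, -0.5]
finger_gap: -0.0
```

{"api": "carry_out", "payload": {
  "steps": [
    [-1,0.001,0,0,0,0,0],
    [-1,0.001,0,0,0,0,0]
  ]
}}

```text
clock: 25.58
tcp_pos: [0.5415, 0.2721, 0.0457]
orientation: [0.0, 0.996, 0.086, 0.001]
wrist_force: [-0.9, 0.2, -0.6]
finger_gap: -0.0001
```

{"api": "carry_out", "payload": {
  "steps": [
    [-1,0.001,0,0,0,0,0],
    [-1,0.001,0,0,0,0,0]
  ]
}}

```text
clock: 25.82
tcp_pos: [0.5435, 0.2725, 0.0457]
orientation: [0.0, 0.996, 0.086, 0.001]
wrist_force: [-0.8, -0.4, 0.1]
finger_gap: 0.0003
```

{"api": "carry_out", "payload": {
  "steps": [
    [-1,0.001,0,0,0,0,0],
    [-1,0.001,0,0,0,0,0]
  ]
}}

```text
clock: 26.08
tcp_pos: [0.5444, 0.2726, 0.0456]
orientation: [0.0, 0.996, 0.086, -0.0]
wrist_force: [-6.5, -0.1, 4.4]
finger_gap: 0.0002
```

{"api": "carry_out", "payload": {
  "steps": [
    [-1,0.001,0,0,0,0,0],
    [-1,0.001,0,0,0,0,0]
  ]
}}

```text
clock: 26.32
tcp_pos: [0.5445, 0.2726, 0.0455]
orientation: [0.001, 0.996, 0.086, -0.002]
wrist_force: [-11.8, -2.2, 7.6]
finger_gap: -0.0002
```

{"api": "carry_out", "payload": {
  "steps": [
    [-1,0.001,0,0,0,0,0],
    [-1,0.001,0,0,0,0,0]
  ]
}}

```text
clock: 26.58
tcp_pos: [0.5446, 0.2727, 0.0455]
orientation: [0.001, 0.996, 0.086, -0.004]
wrist_force: [-16.6, -2.6, 13.0]
finger_gap: 0.0003
```

{"api": "carry_out", "payload": {
  "steps": [
    [-1,0.001,0,0,0,0,0],
    [-1,0.001,0,0,0,0,0]
  ]
}}

```text
clock: 26.82
tcp_pos: [0.5447, 0.2727, 0.0454]
orientation: [0.001, 0.996, 0.086, -0.005]
wrist_force: [-22.1, -3.6, 16.6]
finger_gap: 0.0001
```

The drawer has reached its stop. I'm backing off and raising.

{"api": "carry_out", "payload": {
  "steps": [
    [-1,-0.004,0,0,0,0,0],
    [-1,-0.006,0,0,0,0,0],
    [-1,-0.015,0,0,0,0,0],
    [-1,-0.025,0,0,0,0,0],
    [-1,-0.03,0,0,0,0,0],
    [-1,0,0,-0.03,0,0,0],
    [-1,0,0,-0.05,0,0,0],
    [-1,0,0,-0.05,0,0,0],
    [-1,-0.03,0,-0.03,0,0,0],
    [-1,-0.03,0,0,0,0,0],
    [-1,0,0.04,0,0,0,0],
    [-1,0,0.05,0,0,0,0],
    [-1,0,0.05,0,0,0,0],
    [-1,0,0.05,0,0,0,0],
    [-1,0,0,0,0,0,0],
    [-1,0,0,0,0,0,0]
  ]
}}

```text
clock: 28.82
tcp_pos: [0.446, 0.0627, 0.2058]
orientation: [0.0, 0.996, 0.085, 0.001]
wrist_force: [0.1, -0.1, -0.8]
finger_gap: 0.0002
```

```bash
python3 - <<'E'
from h import *
c=cam('top'); crop(c,0,0,640,480,1.25,'t3.png'); print(env.get_state()['wrist_force'])
E
```

```text
[ 0.4434 -0.6322 -0.5078]
```

View pics/t3.png

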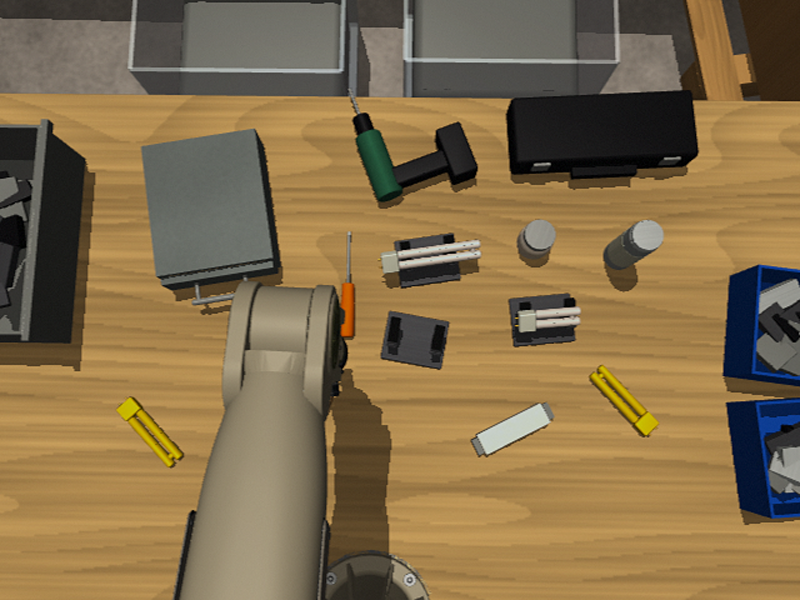

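The drawer panel sits flush against the cabinet at (215,275), the lamp's rest is empty, and the other items are where they were. I'm handing in.

```bash
python3 -c "
from workcell import env
print(env.hand_in())"
```

```text
the job is handed in; nothing more can be done
None
```

The middle-length lamp (measured 145.5 mm) is in the drawer and the drawer is shut; I handed the job in at about 29 s of the 64 s allowed.

- **Grip and lay-down:** I gripped the lamp at mid-length with 25 N. It touched the drawer floor at the expected height with at most about 8 N, and after release the wrist picture showed it flat and straight.
- **Drawer:** I pushed the handle in slowly until it met a firm stop, with about 28 N of force at the end. The last top view shows the front panel flush against the cabinet.
- **Everything else:** The two other lamps and the items visible in that view had not moved. The arm hid the tape roll, so I did not check it again after the push.
- **Disagreement:** The arm could not tilt to the full 35° of the rest because joint 3 reached its range limit (-1.026 of -1.03 rad) on the first descent. I gripped at 30° instead and allowed for the 5° difference when laying the lamp flat.

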